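Unstack the storage tins into their fitted trays

ROBOT

A 7-joint arm with a two-finger parallel gripper is mounted at the origin on the work surface. World frame = base frame: x ahead of the robot, y to its left, z up, the work surface at z = 0. Lengths are in mm, angles in rad, forces in N, time in s.
With the tool pointing down it reaches from about 425 to 875 mm from the base axis. Payload 8.4 kg.
Tool frame: the origin (TCP) lies midway between the tips of the shut fingers; the grasp point (between the pads) lies behind it (bot.hold_point_z is the x of the grasp point in the tool frame, in mm); x points along the fingers, y is the direction in which the jaws open and shut, and the axes are right-handed (so a half turn about x gives the same grasp; the last joint's range is limited). The gripper opens to 85 mm and grips with 20 to 120 N. Pads are 22 mm wide; open, the fingers measure 114 mm over their backs; the gripper's body (76 mm by 85 mm) begins 54 mm behind the grasp point. The pads swing forward as they close: fully open they stand 13 mm farther back than shut.
Start: joints at [-1.393, 0.333, 0.04, 1.465, -0.013, 1.343, -0.059], TCP at [177.633, 625.228, 231.308] pointing down, gripper open.
Joint ranges: [-2.58, 2.58], [-0.38, 2.09], [-1.3, 1.39], [0.25, 2.4], [-1.5, 4.64], [0.08, 2.09], [-2.65, 2.65]. Speed limits (rad/s): [2.22, 2.22, 2.79, 2.79, 3.14, 3.14, 3.14].

INTERFACE

Orientations are given as a unit quaternion [x, y, z, w].
In Python, from rig import readout, capture, sign_off, bot gives the robot as it stands.
- The arm moves only by the shell command python3 -m inch 'ROWS' [FORCE]. ROWS is text: rows parted by semicolons, each of 5 numbers parted by spaces: the shift along the tool's x, y, z in mm, then the turn about the tool's x in degrees, then the opening, from 0 (shut) to 1 (fully open). In form: dx dy dz spin jaw; .... A call has exactly 5 rows; each row shifts and turns the commanded pose from where the row before left it, along the tool's axes as they then stand; what a row does not reach is not made up. A row lasts 1/12 s, in which the tool goes at most 41.7 mm and 7.16 degrees, less where a joint would pass 70% of its speed; a pose out of reach is approached as far as the arm can. A call is refused whole if a number of a shift passes 41.7 or a number of a turn 7.16, either way. A call with a gripper value outside its range is refused whole. The fingers move at their own pace and stop on an object; FORCE is the grip in N (left out, the last holds). Time passes only in rows, so rows that do not move let the fingers close, or fill a call up. It gives the time, the measured TCP pose, the force and the opening at its end, in the units of the state.
- readout.state(): the state, without advancing time (a new reading comes with each control period).
- capture(name): name is "scene" or "top" or "wrist"; returns a dict with "frame" (400x640x3 uint8, red, green, blue), "z_map" (400x640 float32, mm along the optical axis (not along the pixel's ray), 0 where there is no reading), "vfov" (degrees; the focal length in pixels is half the picture's height over the tangent of half this angle, whatever the lens; pixels are square), "cx", "cy" (the principal point, pixels), "R" (3x3) and "t" (3): a world point X has camera coordinates R X + t. Camera axes: x right, y down, z forward; pixel columns grow to the right and rows downward; lengths in mm; the calibration is good to about 2 mm. A picture is of the moment at which its call begins.
- sign_off(): hands the job in, once; it reports no verdict.
The state is a dict: "t": time; "qpos": joint angles; "qvel": joint speeds; "joint_torque": joint torques, N m; "position": TCP position; "tcp_rot": TCP orientation; "contact_force": force on the tool from outside, world axes, zero at the start; "wrist_torque": the same for the moment, N m; "finger_gap": opening from 0.0 (shut) to 1.0 (fully open).
Only numpy, scipy, OpenCV 4.12 (cv2) and the standard library are available. Lean on these libraries where they do the work, as an engineer would, in place of code of your own. Each camera call takes 0.05 s, during which the arm holds its last target. There are 200 camera calls.

TASK

Two stacks of closed storage tins stand among the clutter on the basement bench, one of three and one of two. Take both stacks apart and set each of the five tins into the black tray that has its shape and fits its size, flat on the tray's floor and inside the lip. Keep the tins upright and set each one down before letting go, without dropping it; they are full of small hardware.

Things in the scene. Friction and masses are not known exactly. Their poses are not given: they have to be found in the camera images.
- long_box: The large oblong box, grey plastic with a flat grey lid and black end latches: 110 mm along its x, 56 mm along its y, 44 mm high, about 0.32 kg. Stands on the bench as the foot of the three-high stack. Origin at the centre of its underside, z up.
- round_tin: The large round tin, bare metal: diameter 64 mm, 44 mm high, about 0.30 kg. Stands on the bench as the foot of the two-high stack. Origin at the centre of its underside, z up.
- square_tin: The square metal tin: 46 x 46 mm, 42 mm high, about 0.16 kg. Stands on the long box or on the large round tin. Origin at the centre of its underside, z up. x and y square to its sides.
- jar_tin: The medium round tin, white with a metal lid: diameter 48 mm, 42 mm high, about 0.14 kg. Stands on the long box or the large round tin, whichever the square tin does not. Origin at the centre of its underside, z up.
- small_tin: The small oblong dark metal tin: 40 mm along its x, 24 mm along its y, 34 mm high, about 0.06 kg. Top of the three-high stack. Origin at the centre of its underside, z up.
- long_tray: Fixed shallow black plastic tray, 8 mm high overall: floor 3 mm thick, lip 4 mm thick all round standing 5 mm above the floor. Origin at the centre of its underside, z up. Large oblong tray for the long box: inside 126 mm along its x, 72 mm along its y.
- big_round_tray: Fixed shallow black plastic tray, 8 mm high overall: floor 3 mm thick, lip 4 mm thick all round standing 5 mm above the floor. Origin at the centre of its underside, z up. Large round tray for the large round tin: inside diameter 80 mm.
- square_tray: Fixed shallow black plastic tray, 8 mm high overall: floor 3 mm thick, lip 4 mm thick all round standing 5 mm above the floor. Origin at the centre of its underside, z up. Square tray for the square tin: inside 62 x 62 mm, x and y square to its sides.
- mid_round_tray: Fixed shallow black plastic tray, 8 mm high overall: floor 3 mm thick, lip 4 mm thick all round standing 5 mm above the floor. Origin at the centre of its underside, z up. Smaller round tray for the medium round tin: inside diameter 64 mm.
- small_tray: Fixed shallow black plastic tray, 8 mm high overall: floor 3 mm thick, lip 4 mm thick all round standing 5 mm above the floor. Origin at the centre of its underside, z up. Small oblong tray for the small tin: inside 56 mm along its x, 40 mm along its y.
Mind the look-alikes: they are no part of the job. What is meant by the long_box is not green, pink or yellow, and is the larger of those in its own colour.

How it is judged (in metres and radians):
At the end, for the whole second after the job is handed in: Each of the five tins stands at rest in its own tray: its origin within 14 mm horizontally of the tray's origin and 0 to 6 mm above the tray's underside (so on the 3 mm floor, not on the lip), tilted less than 0.06 rad (horizontal distance between long_box and long_tray below 0.014 m and z of long_box in the frame of long_tray between 0 and 0.006 m and angle between each of long_box, round_tin, square_tin, jar_tin, small_tin's own z axis and vertical below 0.06 rad and linear speed of each of long_box, round_tin, square_tin, jar_tin, small_tin below 0.02 m/s and angular speed of each of long_box, round_tin, square_tin, jar_tin, small_tin below 0.2 rad/s and horizontal distance between round_tin and big_round_tray below 0.014 m and z of round_tin in the frame of big_round_tray between 0 and 0.006 m and horizontal distance between square_tin and square_tray below 0.014 m and z of square_tin in the frame of square_tray between 0 and 0.006 m and horizontal distance between jar_tin and mid_round_tray below 0.014 m and z of jar_tin in the frame of mid_round_tray between 0 and 0.006 m and horizontal distance between small_tin and small_tray below 0.014 m and z of small_tin in the frame of small_tray between 0 and 0.006 m); the robot touches nothing.
It fails at once if a tin is tipped more than 0.6 rad (angle between any of long_box, round_tin, square_tin, jar_tin, small_tin's own z axis and vertical above 0.6 rad).
It fails at once if a tin is let go in the air and falls into its tray (from more than about 25 mm) ((horizontal distance between long_box and long_tray below 0.05 m and z of long_box in the frame of long_tray above 0.008 m and linear speed of long_box above 0.6 m/s and contact force between long_box and the fingers below 0.05 N) or (horizontal distance between round_tin and big_round_tray below 0.05 m and z of round_tin in the frame of big_round_tray above 0.008 m and linear speed of round_tin above 0.6 m/s and contact force between round_tin and the fingers below 0.05 N) or (horizontal distance between square_tin and square_tray below 0.05 m and z of square_tin in the frame of square_tray above 0.008 m and linear speed of square_tin above 0.6 m/s and contact force between square_tin and the fingers below 0.05 N) or (horizontal distance between jar_tin and mid_round_tray below 0.05 m and z of jar_tin in the frame of mid_round_tray above 0.008 m and linear speed of jar_tin above 0.6 m/s and contact force between jar_tin and the fingers below 0.05 N) or (horizontal distance between small_tin and small_tray below 0.05 m and z of small_tin in the frame of small_tray above 0.008 m and linear speed of small_tin above 0.6 m/s and contact force between small_tin and the fingers below 0.05 N)).
It also fails if it takes over 128 s, if anything falls off the work surface, if the arm or the gripper's body presses on something with over 40 N, if the wrist force passes 120 N, or if a joint passes its speed limit or range.

## Working session

There is one attempt and no reset: what is moved stays moved. The work goes in short steps, Python scripts to look and compute and a shell command to move; the robot and the scene stay as the last step left them, time stands still between calls to the robot, and variables do not carry over. Pictures are saved under pics/ and viewed, about 12 in all and at most 16, crops included, and the job is handed in when it is done.

```bash
ls; mkdir -p pics
python3 - <<'E'
from rig import readout,capture,bot
import cv2,numpy as np
print(readout.state()); print(bot.hold_point_z)
for n in("scene","top"):
    c=capture(n); cv2.imwrite(f"pics/{n}0.png",c["frame"][:,:,::-1]); print(n,c["vfov"],c["cx"],c["cy"],c["R"],c["t"],(c["z_map"]>0).mean())
    np.savez(f"{n}0.npz",**c)
E
```

```text
pics
{'t': 0.0, 'qpos': array([-1.39317361,  0.33392054,  0.03987449,  1.46628051, -0.01341127,
        1.3433234 , -0.05849327]), 'qvel': array([-0.00016334, -0.00059715, -0.00039973, -0.0008711 ,  0.00036308,
       -0.00061381, -0.00018084]), 'joint_torque': array([ 2.52035370e-04, -6.58572435e+01,  1.36520438e+00, -4.05567276e+01,
        1.66849169e-02,  1.29511720e-02,  2.40912152e-05]), 'position': array([177.54214055, 624.79464176, 230.41053438]), 'tcp_rot': array([ 0.09697702,  0.70038864, -0.0981514 ,  0.70029816]), 'contact_force': array([-0.0048079 , -0.36661415, -1.07774301]), 'wrist_torque': array([ 0.00731039, -0.0211802 ,  0.03167479]), 'finger_gap': 1.0023166734222564}
-18.700000000000003
scene 56.21467075180696 322.4163891470568 198.35065278267382 [[ 0.61085691  0.79172952  0.00426629]
 [ 0.67621727 -0.51891587 -0.52293071]
 [-0.41180583  0.32232077 -0.85236452]] [-351.35991298 -314.24011015 1311.64728692] 0.99590625
top 57.64636545965817 322.58047328098706 202.7153394690399 [[ 0.02463704 -0.99931335 -0.02767388]
 [-0.99360085 -0.02142513 -0.11089773]
 [ 0.11022866  0.03022899 -0.99344645]] [  8.88400229 526.51246008 933.94556711] 0.9960546875
```

View pics/top0.png

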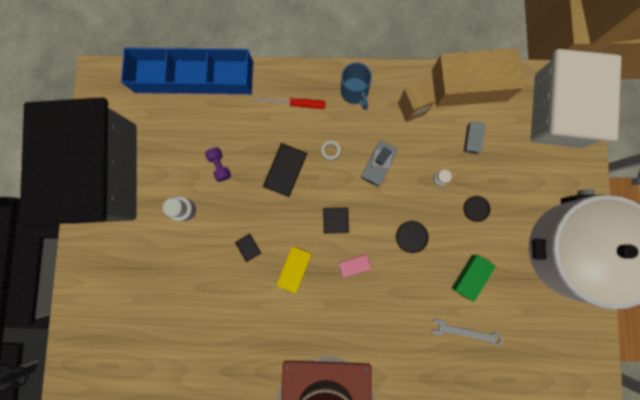

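View pics/scene0.png

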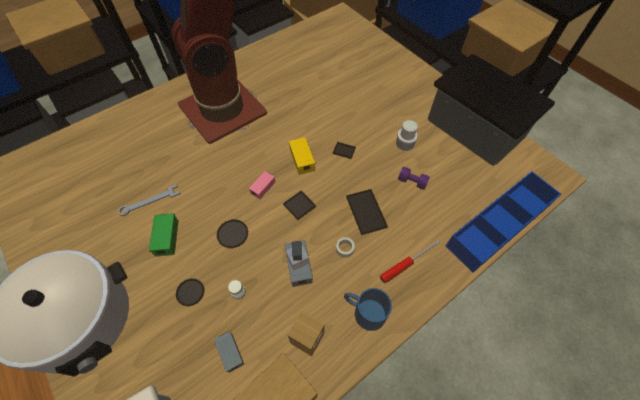

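```bash
cat > h.py <<'E'
import numpy as np,cv2
def cloud(c):
    H,W=c["z_map"].shape; f=H/2/np.tan(np.radians(float(c["vfov"]))/2)
    v,u=np.mgrid[:H,:W]; z=c["z_map"].astype(float)
    P=np.stack([(u-c["cx"])/f*z,(v-c["cy"])/f*z,z],-1)
    return (P-c["t"])@c["R"]   # R^T (P-t)
def rect(P):  # (n,2) points -> min-area rect: centre, size, angle of the long side
    (c,s,a)=cv2.minAreaRect(P.astype(np.float32)); 
    if s[0]<s[1]: s=s[::-1]; a+=90
    return np.round(c,1),np.round(s,1),round((a+90)%180-90,1)
E
python3 - <<'E'
from h import *
for n in("top","scene"):
    c=dict(np.load(f"{n}0.npz")); X=cloud(c); F=c["frame"].astype(int)
    print(n)
    C={"top":{"stack3":(380,162),"stack2":(178,208),"small_tray":(248,247),"sq_tray":(336,220),"long_tray":(285,170),"big":(412,237),"mid":(476,208),"grey2":(475,138),"white2":(443,177)},
       "scene":{"stack3":(297,258),"stack2":(407,136),"small_tray":(344,150),"sq_tray":(300,205),"long_tray":(367,211),"big":(232,234),"mid":(190,292),"grey2":(228,351),"white2":(236,289)}}[n]
    dark=(F.max(2)<75).astype(np.uint8)
    nl,lab,st,ce=cv2.connectedComponentsWithStats(dark)
    for k,(u,v) in C.items():
        p=X[v,u]; print(k,np.round(p))
        if lab[v,u] and k not in("stack3","stack2"):
            q=X[lab==lab[v,u]]; print("   dark",rect(q[:,:2]),"z",np.percentile(q[:,2],[5,50,95]).round(1), "mean",q[:,:2].mean(0).round(1))
        elif k in("stack3","stack2","grey2","white2"):
            m=(np.hypot(X[...,0]-p[0],X[...,1]-p[1])<90)&(X[...,2]>12)
            print("   z hist",np.histogram(X[m][:,2],bins=np.arange(10,140,5))[0])
    if n=="top": bg=np.median(X[250:300,100:220,2]); print("bench z",bg)
    else: print("bench z",np.median(X[100:160,100:200,2]))
c=np.load("top0.npz")["frame"][:,:,::-1]; s=np.load("scene0.npz")["frame"][:,:,::-1]
z=lambda im,x,y,r:cv2.resize(im[y-r:y+r,x-r:x+r],(380,290) if 0 else (380,380),interpolation=cv2.INTER_CUBIC)
cv2.imwrite("pics/crop1.png",np.hstack([z(s,297,258,45),z(s,407,136,45)]))
E
```

```text
top
stack3 [ 619. -118.  118.]
   z hist [  1   5   5   9   2  11 331 154   8   7   7  10   4   3  59 117   3   5
   5   4   2  70  89   0   0]
stack2 [499. 383.  87.]
   z hist [ 11  14  18  17   8  17  98  60  17  15  14  13  14   5  48 235   7   0
   0   0   0   0   0   0   0]
small_tray [404. 220.   5.]
   dark (array([424.6, 124.1]), array([256.1,  66.3]), -77.5) z [0.9 4.  9.9] mean [403.7 218.8]
sq_tray [483. -16.   2.]
   dark (array([467.6, -14.6]), array([95. , 62.3]), 1.3) z [0.2 3.6 9. ] mean [482.8 -14.1]
long_tray [618. 128.   4.]
   dark (array([564.4,  58.9]), array([284.1, 144. ]), 51.8) z [0.7 3.6 8.9] mean [618.2 128. ]
big [ 442. -220.    4.]
   dark (array([ 418.3, -139.3]), array([249.2,  82. ]), -72.5) z [0.8 3.7 8.1] mean [ 443.  -217.8]
mid [ 524. -392.    1.]
   dark (array([ 461.4, -220.8]), array([428.6,  65.2]), -70.3) z [0.7 3.8 8.6] mean [ 522.3 -390.7]
grey2 [ 708. -381.   33.]
   z hist [  9  26  20  51 387  35   0   0   0   0   0   0   0   0   0   0   0   0
   0   0   0   0   0   0   0]
white2 [420.  -8. 986.]
   z hist [  2   0   0  52 268  12  92  
[... 597 characters left out ...]
485.3 -16.8]
long_tray [620. 131.  -0.]
   dark (array([619.4, 126.7]), array([135.4,  80.7]), -21.0) z [-0.6  2.6  7.9] mean [620.3 126.6]
big [ 446. -222.    4.]
   dark (array([ 686.7, -248.2]), array([571.2,  82.9]), -6.7) z [-0.3  3.   8.1] mean [ 448.1 -220.1]
mid [ 522. -392.    0.]
   dark (array([ 727.9, -352.2]), array([486.9,  68.6]), 11.2) z [-0.2  3.   8.5] mean [ 525.2 -392.3]
grey2 [ 716. -385.   32.]
   z hist [  8  10   8 146 504  12   0   0   0   0   0   0   0   0   0   0   0   0
   0   0   0   0   0   0   0]
white2 [ 610. -295.   55.]
   z hist [  4  17  20  24   5   1  13   8 105  40   0   0   0   0   0   0   0   0
   0   0   0   0   0   0   0]
bench z -0.9945167019700287
```

View pics/crop1.png

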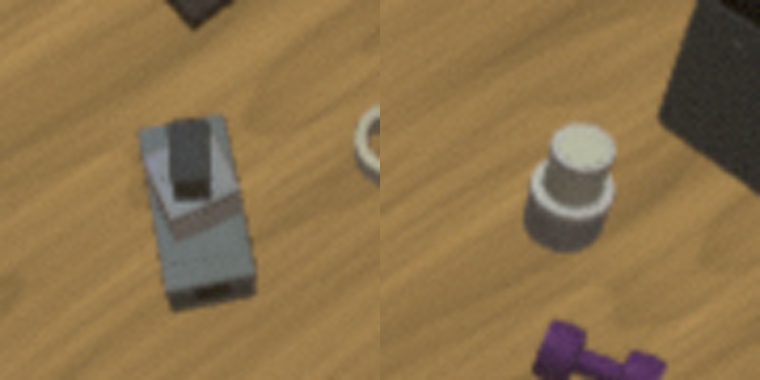

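Candidates are as follows:
- **Long box:** grey stack top (380,162) versus the smaller lone grey box (475,138), with green (474,278), pink (355,265) and yellow (294,270) boxes ruled out.
- **Round tin and jar:** stack (178,208) versus the lone white jar (443,177).

The crop shows the grey long box with a latch, the square tin on it and the dark small tin on top. The other stack is the metal round tin with the white jar on it. Both choices match the description.

```bash
cat >> h.py <<'E'
from scipy.spatial.transform import Rotation as Rn
def blob(X,F,c,r,zlo,zhi,dark=False):
    m=(np.hypot(X[...,0]-c[0],X[...,1]-c[1])<r)&(X[...,2]>zlo)&(X[...,2]<zhi)
    if dark: m&=F.max(2)<80
    m=m.astype(np.uint8); n,l,s,_=cv2.connectedComponentsWithStats(m,connectivity=4)
    k=1+np.argmax(s[1:,4]); q=X[l==k]; d=q[:,:2]-np.median(q[:,:2],0)
    return q
def plan(x=None,y=None,z=None,jaw=None,base=None):
    """rest of the way to TCP x,y,z with the jaw axis (tool y) at `jaw` degrees; shifts are in the axes after the spin"""
    from rig import readout
    s=readout.state(); p=s["position"]; R=Rn.from_quat(s["tcp_rot"]).as_matrix()
    a=np.degrees(np.arctan2(R[1,1],R[0,1])); spin=0
    if jaw is not None: spin=-((jaw-a+90)%180-90)   # tool x is down
    R2=R@Rn.from_euler("x",spin,degrees=True).as_matrix()
    g=np.array([p[i] if w is None else w for i,w in enumerate((x,y,z))],float)
    print("t %.1f pos %s jawdeg %.1f tilt %.2f gap %.3f F %s q7 %.2f"%(s["t"],p.round(1),a,np.degrees(np.arccos(-R[2,0])),s["finger_gap"],np.round(s["contact_force"],1),s["qpos"][6]))
    if any(w is not None for w in (x,y,z,jaw)): print("  spin %.1f then d %s"%(spin,(R2.T@(g-p)).round(1)))
E
cat > m.py <<'E'
from h import *
C={"small":((622,-118),40,110,127),"square":((622,-118),50,78,96),"long":((622,-118),90,36,52),"jar":((500,383),45,78,96),"round":((500,383),55,36,52)}
T={"small_tray":(404,219),"sq_tray":(484,-15),"long_tray":(619,127),"big":(445,-219),"mid":(523.5,-391.5)}
for n in("top","scene"):
    c=dict(np.load(f"{n}0.npz")); X=cloud(c); F=c["frame"]
    for k,(ce,r,a,b) in C.items():
        q=blob(X,F,ce,r,a,b); print(n,k,len(q),rect(q[:,:2]),"mean",q[:,:2].mean(0).round(1),"z",np.median(q[:,2]).round(1))
    for k,ce in T.items():
        q=blob(X,F,ce,90,-4,13,True); print(n,k,len(q),rect(q[:,:2]),"mean",q[:,:2].mean(0).round(1),"circ",np.round(cv2.minEnclosingCircle(q[:,:2].astype(np.float32))[0],1))
    b=X[(X[...,1]>430)&(X[...,0]>450)&(X[...,0]<800)&(X[...,1]<700)&(X[...,2]>60)&(X[...,2]<500)]; print("toolbox min xy",np.percentile(b,1,0).round(),np.percentile(b,99,0).round())
E
python3 m.py; python3 -c "from h import *;plan(622,-118,200,0)"
```

```text
top small 161 (array([ 636.6, -126.3]), array([39.6, 23.6]), -35.1) mean [ 635.9 -126. ] z 120.2
top square 179 (array([ 636.1, -126.8]), array([46.1, 45.9]), 78.5) mean [ 631.4 -124.5] z 85.9
top long 343 (array([ 619.3, -118.1]), array([76.2, 55.2]), -25.4) mean [ 606.2 -109.8] z 44.1
top jar 293 (array([501. , 398.6]), array([46.9, 45.8]), -86.1) mean [501.5 398.1] z 86.7
top round 180 (array([501.3, 391.1]), array([62.9, 47.8]), -7.6) mean [500.3 384.9] z 44.2
top small_tray 378 (array([403.8, 220.1]), array([60.2, 46. ]), 32.6) mean [403.5 221.1] circ [404.5 219.7]
top sq_tray 597 (array([482.6, -14.2]), array([67.3, 65.1]), -88.5) mean [482.9 -14.3] circ [482.7 -14.3]
top long_tray 1315 (array([618.3, 128. ]), array([131. ,  78.7]), -20.2) mean [619.  128.6] circ [618.1 126.8]
top big 791 (array([ 443.4, -217.6]), array([83.2, 82.5]), -87.9) mean [ 443.1 -218.8] circ [ 442.9 -218.1]
top mid 524 (array([ 522.1, -390.6]), array([67.4, 67.1]), 0.4) mean [ 522.5 -391.5] circ [ 522.3 -390.1]
toolbox min xy [455. 525.  65.] [744. 698. 174.]
scene small 156 (array([ 637.4, -127.9]), a
[... 457 characters left out ...]
(array([404.9, 218.7]), array([62. , 50.7]), 34.4) mean [403.8 219.4] circ [404.1 219.5]
scene sq_tray 497 (array([484.1, -16.1]), array([70.7, 70.2]), 3.4) mean [483.3 -15.6] circ [483.8 -16.4]
scene long_tray 1113 (array([619.7, 126.7]), array([135.9,  80.7]), -21.0) mean [620.4 126.7] circ [619.7 125. ]
scene big 677 (array([ 445.4, -220.7]), array([85.5, 84.2]), -9.3) mean [ 443.9 -220.5] circ [ 444.5 -220.3]
scene mid 589 (array([ 524.2, -391.8]), array([70. , 68.3]), 82.0) mean [ 523.  -392.8] circ [ 523.8 -391.9]
toolbox min xy [461. 522.  63.] [750. 697. 172.]
t 0.1 pos [177.5 624.9 230.5] jawdeg 74.1 tilt 0.08 gap 0.998 F [0.2 0.  0. ] q7 -0.06
  spin 74.1 then d [ 31.4 444.5 742.8]
```

```bash
python3 -m inch '0 0 0 6.5 1;0 0 0 6.5 1;0 0 0 6.4 1;0 0 0 0 1;0 0 0 0 1' 30; python3 -c "from h import *;plan(637,-127,175,54.7)"
```

```text
t: 0.52
position: [177.5, 625.1, 230.9]
tcp_rot: [0.213, 0.674, -0.213, 0.674]
contact_force: [-0.4, -0.2, -0.2]
finger_gap: 1.003
t 0.5 pos [177.5 625.1 230.9] jawdeg 54.9 tilt 0.04 gap 1.003 F [-0.4 -0.2 -0.2] q7 -0.38
  spin 0.2 then d [  56.4 -348.2  809.6]
```

```bash
r='x'; for i in 1; do python3 -m inch '0 -14 32 0 1;0 -14 32 0 1;0 -14 32 0 1;0 -14 32 0 1;0 -14 32 0 1' | head -2; done; python3 -m inch '0 -14 32 0 1;0 -14 32 0 1;0 -14 32 0 1;0 -14 32 0 1;0 -14 32 0 1'|head -2;python3 -m inch '0 -14 32 0 1;0 -14 32 0 1;0 -14 32 0 1;0 -14 32 0 1;0 -14 32 0 1'|head -2;python3 -m inch '0 -14 32 0 1;0 -14 32 0 1;0 -14 32 0 1;0 -14 32 0 1;0 -14 32 0 1'|head -2;python3 -m inch '0 -14 32 0 1;0 -14 32 0 1;0 -14 32 0 1;0 -14 32 0 1;0 0 0 0 1'|head -2; python3 -c "from h import *;plan(637,-127,175,54.7)"
```

```text
t: 0.93
position: [268.5, 474.1, 231.2]
t: 1.35
position: [358.7, 324.5, 231.4]
t: 1.77
position: [448.9, 175.0, 231.5]
t: 2.18
position: [539.2, 25.5, 231.5]
t: 2.6
position: [611.9, -99.8, 230.9]
t 2.6 pos [611.9 -99.8 230.9] jawdeg 54.6 tilt 0.26 gap 1.001 F [-0.8 -0.8 -0.4] q7 1.23
  spin -0.1 then d [56.  -7.5 36.1]
```

```bash
python3 -m inch '0 -4 18 0 1;0 -4 18 0 1;0 0 0 0 1;0 0 0 0 1;0 0 0 0 1'|head -2
cat > w.py <<'E'
from h import *
from rig import capture
import sys
def wrist(name=None):
    c=capture("wrist"); 
    if name: cv2.imwrite(f"pics/{name}.png",c["frame"][:,:,::-1])
    return cloud(c),c["frame"]
E
python3 - <<'E'
from w import *
X,F=wrist("w1")
for k,ce,r,a,b in(("small",(637,-127),40,105,130),("square",(637,-127),50,75,98),("long",(637,-127),90,34,54)):
    q=blob(X,F,ce,r,a,b) ; print(k,len(q),rect(q[:,:2]),"mean",q[:,:2].mean(0).round(1),"z",np.median(q[:,2]).round(1))
plan(637,-127,94,54.7)
E
```

```text
t: 3.02
position: [635.2, -119.4, 231.1]
small 1255 (array([ 637.4, -128.4]), array([40.1, 24. ]), -33.4) mean [ 635.8 -127.3] z 120.6
square 1102 (array([ 636.8, -129.1]), array([46.1, 45.9]), 78.5) mean [ 631.8 -124.6] z 86.4
long 2001 (array([ 622.2, -121.4]), array([79.1, 55.8]), -25.7) mean [ 606.8 -111.8] z 44.6
t 3.1 pos [ 635.2 -119.   231.2] jawdeg 54.9 tilt 0.04 gap 1.001 F [-0.2 -0.  -0.7] q7 1.28
  spin 0.2 then d [137.2  -5.5   6.2]
```

View pics/w1.png

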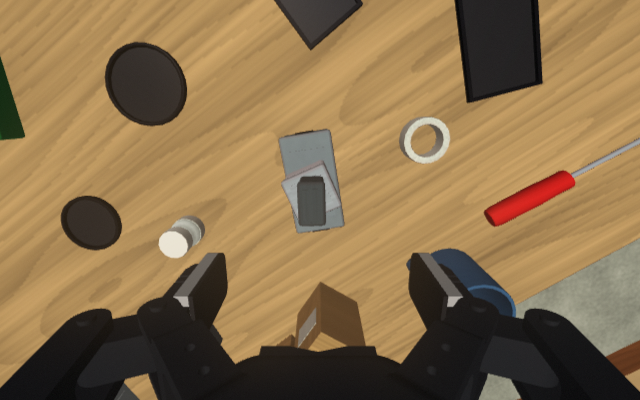

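```bash
python3 -m inch '20 -3 4 0 1;30 -3 3 0 1;30 0 0 0 1;30 0 0 0 1;20 0 0 0 1'|head -2;python3 -m inch '7 0 0 0 1;0 0 0 0 1;0 0 0 0 1;0 0 0 0 0.1;0 0 0 0 0.1' 30;python3 -m inch '0 0 0 0 0.1;0 0 0 0 0.1;0 0 0 0 0.1;0 0 0 0 0.1;0 0 0 0 0.1'; python3 -c "from h import *;plan(637.3,-128,94,55)"
```

```text
t: 3.48
position: [636.4, -127.1, 98.7]
t: 3.9
position: [638.8, -128.8, 96.2]
tcp_rot: [0.214, 0.673, -0.214, 0.675]
contact_force: [0.1, -0.4, 0.8]
finger_gap: 0.748
t: 4.32
position: [638.1, -128.8, 94.9]
tcp_rot: [0.214, 0.674, -0.214, 0.674]
contact_force: [-0.5, -0.0, 4.4]
finger_gap: 0.275
t 4.3 pos [ 638.1 -128.8   94.9] jawdeg 54.7 tilt 0.04 gap 0.275 F [-0.5 -0.   4.4] q7 1.36
  spin -0.3 then d [ 0.9  0.2 -1.1]
```

```bash
python3 -m inch '-5 0 0 0 0.1;-15 0 0 0 0.1;-25 0 0 0 0.1;-30 0 0 0 0.1;-20 0 0 0 0.1'|tail -2;python3 -m inch '0 0 0 -7 0.1;0 0 0 -7 0.1;0 0 0 -7 0.1;0 0 0 -7 0.1;0 0 0 -7 0.1'|tail -2;python3 -m inch '0 0 0 -7 0.1;0 0 0 -7 0.1;0 0 0 -7 0.1;0 0 0 -7 0.1;0 0 0 -5.8 0.1';python3 -m inch '0 0 0 0 0.1;0 0 0 0 0.1;0 0 0 0 0.1;0 0 0 0 0.1;0 0 0 0 0.1'|tail -2; python3 -c "from h import *;plan(404.2,219.5,100,123.5)"
```

```text
contact_force: [-0.3, -0.3, -0.1]
finger_gap: 0.277
contact_force: [-1.0, 0.9, -0.9]
finger_gap: 0.278
t: 5.57
position: [637.5, -128.9, 189.3]
tcp_rot: [-0.206, 0.677, 0.206, 0.676]
contact_force: [0.4, 0.5, -1.1]
finger_gap: 0.274
contact_force: [-0.2, 0.4, -0.3]
finger_gap: 0.273
t 6.0 pos [ 637.8 -128.7  189.3] jawdeg 123.5 tilt 0.01 gap 0.273 F [-0.2  0.4 -0.3] q7 2.43
  spin -0.0 then d [ 89.3 419.2  -2.6]
```

```bash
python3 -m inch '0 15 0 0 0.1;0 30 0 0 0.1;0 35 0 0 0.1;0 35 0 0 0.1;0 35 0 0 0.1'|tail -2;python3 -m inch '0 35 0 0 0.1;0 35 0 0 0.1;0 35 -1 0 0.1;0 35 -1 0 0.1;0 35 -1 0 0.1'|tail -2;python3 -m inch '10 35 0 0 0.1;20 30 0 0 0.1;30 20 0 0 0.1;20 10 0 0 0.1;10 0 0 0 0.1';python3 -m inch '0 0 0 0 0.1;0 0 0 0 0.1;0 0 0 0 0.1;0 0 0 0 0.1;0 0 0 0 0.1'|tail -2; python3 -c "
from w import *
X,F=wrist('w2')
for a in((404,219.5),):
  q=blob(X,F,a,60,-5,13,True);print(len(q),rect(q[:,:2]),q[:,:2].mean(0))
plan(404.2,219.5,20,123.5)"
```

```text
contact_force: [0.3, 0.6, -0.4]
finger_gap: 0.276
contact_force: [0.3, 0.5, -0.9]
finger_gap: 0.273
t: 7.23
position: [400.6, 221.0, 97.0]
tcp_rot: [-0.205, 0.678, 0.205, 0.676]
contact_force: [0.3, -0.4, -0.6]
finger_gap: 0.275
contact_force: [-0.4, -0.1, -0.8]
finger_gap: 0.277
3474 (array([404. , 219.2]), array([63. , 47.4]), 32.7) [396.9279152  214.77572895]
t 7.7 pos [404.1 219.5 100.2] jawdeg 123.5 tilt 0.09 gap 0.275 F [ 0.2 -0.7  0. ] q7 1.58
  spin -0.0 then d [80.2 -0.1 -0. ]
```

View pics/w2.png

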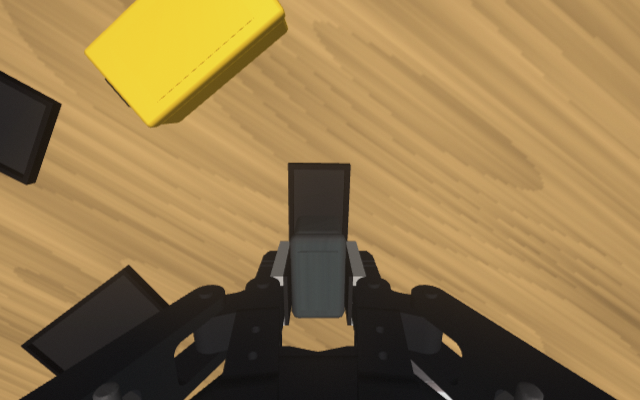

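```bash
python3 -m inch '20 0 0 0 0.1;25 0 0 0 0.1;20 0 0 0 0.1;10 0 0 0 0.1;5 0 0 0 0.1';python3 -m inch '0 0 0 0 0.1;2 0 0 0 0.1;2 0 0 0 0.1;2 0 0 0 0.1;0 0 0 0 0.1'
```

```text
t: 8.12
position: [402.7, 219.1, 18.3]
tcp_rot: [-0.204, 0.678, 0.204, 0.676]
contact_force: [-0.2, -0.7, 0.1]
finger_gap: 0.276
t: 8.53
position: [403.4, 219.8, 13.6]
tcp_rot: [-0.204, 0.677, 0.204, 0.677]
contact_force: [-0.2, -0.2, -0.1]
finger_gap: 0.275
```

```bash
python3 -m inch '1 0 0 0 0.1;0 0 0 0 0.1;0 0 0 0 0.1;0 0 0 0 0.1;0 0 0 0 0.1'|sed -n '2p;4p';python3 -m inch '1 0 0 0 0.1;0 0 0 0 0.1;0 0 0 0 0.1;0 0 0 0 0.1;0 0 0 0 0.1'|sed -n '2p;4p'
```

```text
position: [403.3, 219.7, 12.4]
contact_force: [-0.4, 0.0, -0.2]
position: [403.4, 219.7, 11.7]
contact_force: [-2.3, -0.9, 6.4]
```

```bash
python3 -m inch '0 0 0 0 0.9;0 0 0 0 0.9;0 0 0 0 0.9;0 0 0 0 0.9;0 0 0 0 0.9' 40|tail -2;python3 -m inch '0 0 0 0 1;-10 0 0 0 1;-25 0 0 0 1;-35 0 0 0 1;-40 0 0 0 1'|tail -2;python3 -m inch '-30 0 0 0 1;-20 0 0 5 1;0 0 0 7 1;0 0 0 7 1;0 0 0 7 1'|tail -2;python3 -m inch '0 0 0 7 1;0 0 0 7 1;0 0 0 5 1;0 0 0 0 1;0 0 0 0 1'|tail -2;python3 - <<'E'
from w import *
X,F=wrist("w3")
q=blob(X,F,(404,219.5),35,28,50); print("small in tray",len(q),rect(q[:,:2]),np.median(q[:,2]),q[:,2].std())
q=blob(X,F,(404,219.5),60,-5,13,True);print("tray",len(q),rect(q[:,:2]))
plan(636.7,-128,175,78.6)
E
```

```text
contact_force: [0.6, 0.7, -0.6]
finger_gap: 0.896
contact_force: [0.5, 1.2, -0.3]
finger_gap: 0.998
contact_force: [-0.3, 0.5, -0.2]
finger_gap: 1.002
contact_force: [0.3, -0.1, 1.0]
finger_gap: 0.998
small in tray 1063 (array([402.7, 218. ]), array([39.9, 24.3]), 33.8) 37.578604863212476 1.0843181107628945
tray 1734 (array([404.3, 219.3]), array([63.7, 47.5]), 32.6)
t 11.1 pos [403.2 219.6 171.7] jawdeg 78.7 tilt 0.02 gap 1.001 F [ 0.5 -0.3  0.1] q7 0.78
  spin 0.1 then d [  -3.3 -294.6  297.6]
```

```bash
python3 -m inch '0 -12 12 0 1;0 -25 25 0 1;0 -25 25 0 1;0 -25 25 0 1;0 -25 25 0 1'|tail -2;python3 -m inch '0 -25 25 0 1;0 -25 25 0 1;0 -25 25 0 1;0 -25 25 0 1;0 -25 25 0 1'|tail -2;python3 -m inch '0 -25 25 0 1;0 -20 22 0 1;0 -10 12 0 1;0 0 0 0 1;0 0 0 0 1'|tail -2;python3 - <<'E'
from w import *
X,F=wrist()
q=blob(X,F,(637,-128),45,75,98); print("square",len(q),rect(q[:,:2]),np.median(q[:,2]))
q=blob(X,F,(637,-128),90,34,54); print("long",len(q),rect(q[:,:2]),np.median(q[:,2]))
plan(636.7,-128,50,78.6)
E
```

```text
contact_force: [0.9, 1.1, 0.7]
finger_gap: 1.001
contact_force: [0.2, 0.1, -0.2]
finger_gap: 1.003
contact_force: [0.5, -0.5, 0.1]
finger_gap: 1.003
square 3328 (array([ 636.3, -128.8]), array([46.1, 45.4]), 77.9) 86.67240385500091
long 2768 (array([ 611.5, -116. ]), array([56. , 55.3]), 64.2) 44.57334270958168
t 12.4 pos [ 635.  -124.8  171. ] jawdeg 78.6 tilt 0.05 gap 0.997 F [-0.   1.4  0.5] q7 1.66
  spin 0.0 then d [121.   -2.8   2.4]
```

```bash
python3 -m inch '15 -2 1 0 1;30 -1 1 0 1;35 0 0 0 1;25 0 0 0 1;12 0 0 0 1'|tail -2;python3 -m inch '5 0 0 0 1;0 0 0 0 1;0 0 0 0 1;0 0 0 0 0.3;0 0 0 0 0.3' 40|sed -n '2p;4,5p';python3 -m inch '0 0 0 0 0.3;0 0 0 0 0.3;0 0 0 0 0.3;0 0 0 0 0.3;0 0 0 0 0.3'; python3 -c "from h import *;plan(636.5,-128.5,49)"
```

```text
contact_force: [-0.9, 0.4, -1.1]
finger_gap: 0.998
position: [637.7, -128.8, 51.1]
contact_force: [0.1, -0.1, -0.9]
finger_gap: 0.752
t: 13.63
position: [637.4, -128.8, 50.5]
tcp_rot: [0.071, 0.703, -0.071, 0.704]
contact_force: [-0.3, -0.0, 6.0]
finger_gap: 0.533
t 13.6 pos [ 637.4 -128.8   50.5] jawdeg 78.5 tilt 0.09 gap 0.533 F [-0.3 -0.   6. ] q7 1.71
  spin 0.0 then d [ 1.5  0.1 -0.9]
```

```bash
python3 -m inch '-5 0 0 0 0.3;-15 0 0 0 0.3;-25 0 0 0 0.3;-25 0 0 0 0.3;-10 0 0 0 0.3'|tail -2;python3 -m inch '0 0 0 -7 0.3;0 0 0 -7 0.3;0 0 0 0 0.3;0 0 0 0 0.3;0 0 0 0 0.3'|tail -2; python3 -c "from h import *;plan(483.5,-15,80,92.5)"
```

```text
contact_force: [1.7, -0.2, -1.4]
finger_gap: 0.537
contact_force: [-0.3, 0.1, -2.5]
finger_gap: 0.537
t 14.5 pos [ 636.3 -128.7  128.8] jawdeg 92.3 tilt 0.05 gap 0.537 F [-0.3  0.1 -2.5] q7 1.90
  spin -0.2 then d [  48.9  120.3 -147.7]
```

```bash
python3 -m inch '0 10 -12 0 0.3;0 20 -25 0 0.3;0 25 -30 0 0.3;0 25 -30 0 0.3;0 20 -25 0 0.3'|tail -2;python3 -m inch '15 14 -18 0 0.3;20 6 -8 0 0.3;14 0 0 0 0.3;0 0 0 0 0.3;0 0 0 0 0.3'|tail -2
python3 - <<'E'
from w import *
X,F=wrist("w4")
q=blob(X,F,(483.5,-15),60,-5,13,True);print("tray",len(q),rect(q[:,:2]),q[:,:2].mean(0))
plan(483.5,-15,12,92.5)
E
```

```text
contact_force: [0.1, 0.5, -1.9]
finger_gap: 0.535
contact_force: [0.4, 0.7, -1.9]
finger_gap: 0.531
tray 4827 (array([471.2, -16.7]), array([69.8, 45.4]), -87.0) [466.50313744 -16.68553401]
t 15.3 pos [484.  -15.7  80.8] jawdeg 92.4 tilt 0.02 gap 0.530 F [ 1.1 -0.8 -1.2] q7 1.62
  spin -0.1 then d [68.8  0.8 -0.5]
```

View pics/w4.png

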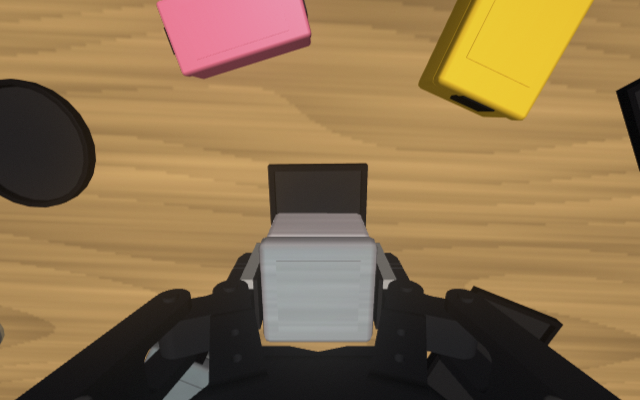

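```bash
python3 -m inch '15 0 0 0 0.3;25 0 0 0 0.3;18 0 0 0 0.3;7 0 0 0 0.3;2 0 0 0 0.3'|tail -2;python3 -m inch '0 0 0 0 0.3;0 0 0 0 0.3;0 0 0 0 0.3;1 0 0 0 0.3;0 0 0 0 0.3'|sed -n '2p;4p';python3 -m inch '1 0 0 0 0.3;0 0 0 0 0.3;0 0 0 0 0.3;0 0 0 0 0.3;0 0 0 0 0.3'|sed -n '2p;4p'
```

```text
contact_force: [1.3, 0.1, -1.4]
finger_gap: 0.538
position: [483.9, -15.3, 12.9]
contact_force: [-0.5, -0.7, -1.5]
position: [483.5, -15.3, 11.3]
contact_force: [0.3, -0.5, -1.1]
```

```bash
python3 -m inch '1 0 0 0 0.3;0 0 0 0 0.3;0 0 0 0 0.3;0 0 0 0 0.3;0 0 0 0 0.3'|sed -n '2p;4p';python3 -m inch '1 0 0 0 0.3;0 0 0 0 0.3;0 0 0 0 0.3;0 0 0 0 0.3;0 0 0 0 0.3'|sed -n '2p;4p'
```

```text
position: [483.5, -15.3, 10.3]
contact_force: [-0.4, -0.2, -1.9]
position: [483.6, -15.3, 9.4]
contact_force: [1.1, 0.5, -1.5]
```

```bash
python3 -m inch '1 0 0 0 0.3;0 0 0 0 0.3;0 0 0 0 0.3;0 0 0 0 0.3;0 0 0 0 0.3'|sed -n '2p;4p';python3 -m inch '0.5 0 0 0 0.3;0 0 0 0 0.3;0 0 0 0 0.3;0 0 0 0 0.3;0 0 0 0 0.3'|sed -n '2p;4p'
```

```text
position: [483.7, -15.3, 9.4]
contact_force: [-5.4, -0.4, 16.2]
position: [483.7, -15.3, 9.3]
contact_force: [-9.4, -0.4, 25.0]
```

```bash
python3 -m inch '-0.5 0 0 0 1;0 0 0 0 1;0 0 0 0 1;0 0 0 0 1;0 0 0 0 1'|tail -2;python3 -m inch '-10 0 0 0 1;-25 0 0 0 1;-35 0 0 0 1;-40 0 0 0 1;-30 0 0 0 1'|tail -2;python3 -m inch '-10 0 0 7 1;0 0 0 7 1;0 0 0 7 1;0 0 0 7 1;0 0 0 0 1'|tail -2;python3 - <<'E'
from w import *
X,F=wrist()
q=blob(X,F,(483.5,-15.5),45,36,60); print("square in tray",len(q),rect(q[:,:2]),np.median(q[:,2]))
q=blob(X,F,(483.5,-15),60,-5,13,True);print("tray",len(q),rect(q[:,:2]))
plan(625,-120,160,64.3)
E
```

```text
contact_force: [0.2, 0.1, 0.3]
finger_gap: 1.001
contact_force: [0.4, -0.3, -0.0]
finger_gap: 1.0
contact_force: [0.5, -0.2, -0.2]
finger_gap: 1.001
square in tray 2735 (array([483.4, -16.2]), array([46.3, 46.2]), 2.3) 45.69082383368041
tray 1914 (array([483.4, -16.1]), array([69.8, 68.9]), 3.1)
t 19.6 pos [483.5 -15.5 158.9] jawdeg 64.6 tilt 0.02 gap 1.002 F [0.2 0.2 0.7] q7 1.09
  spin 0.3 then d [ -1.1 -32.8 172.9]
```

Square tin is seated (top at 45.7 mm, centred to within 1 mm). Next is the long box.

```bash
python3 -m inch '0 -3 15 0 1;0 -7 35 0 1;0 -7 35 0 1;0 -7 35 0 1;0 -5 30 0 1'|tail -2;python3 -m inch '0 -3 20 0 1;0 0 0 0 1;0 0 0 0 1;0 0 0 0 1;0 0 0 0 1'|tail -2;python3 - <<'E'
from w import *
X,F=wrist("w5")
q=blob(X,F,(625,-120),95,34,54); print("long",len(q),rect(q[:,:2]),q[:,:2].mean(0),np.median(q[:,2]))
plan(625,-120,8,64.3)
E
```

```text
contact_force: [-0.3, 0.2, 1.1]
finger_gap: 1.004
contact_force: [0.1, 1.0, 0.2]
finger_gap: 1.0
long 7560 (array([ 636.9, -128.4]), array([112.1,  56.2]), -25.6) [ 632.87194898 -126.31653868] 44.77621041139952
t 20.4 pos [ 622.7 -116.4  158.6] jawdeg 64.7 tilt 0.04 gap 0.997 F [-0.1 -0.3 -0.6] q7 1.40
  spin 0.4 then d [150.6  -2.3   3.7]
```

```bash
python3 -m inch '10 -3 10 0 1;30 -2 8 0 1;40 0 0 0 1;35 0 0 0 1;20 0 0 0 1'|tail -2;python3 -m inch '12 0 0 0 1;3 0 0 0 1;0 0 0 0 1;0 0 0 0 0.4;0 0 0 0 0.4' 60|sed -n '2p;4,5p';python3 -m inch '0 0 0 0 0.4;0 0 0 0 0.4;0 0 0 0 0.4;0 0 0 0 0.4;0 0 0 0 0.4'; python3 -c "from h import *;plan(637,-128.4,7,64.3)"
```

```text
contact_force: [-0.1, 0.9, 0.1]
finger_gap: 1.001
position: [638.6, -129.8, 10.4]
contact_force: [0.5, -0.3, -0.0]
finger_gap: 0.744
t: 21.7
position: [638.7, -129.7, 10.4]
tcp_rot: [0.156, 0.689, -0.155, 0.691]
contact_force: [-0.9, 1.0, 5.7]
finger_gap: 0.643
t 21.7 pos [ 638.7 -129.7   10.4] jawdeg 64.6 tilt 0.18 gap 0.643 F [-0.9  1.   5.7] q7 1.48
  spin 0.3 then d [ 3.4  0.4 -2.1]
```

```bash
python3 -m inch '-4 0 0 0 0.4;-10 0 0 0 0.4;-20 0 0 0 0.4;-25 0 0 0 0.4;-15 0 0 -5 0.4';python3 -m inch '0 0 0 0 0.4;0 0 0 0 0.4;0 0 0 0 0.4;0 0 0 0 0.4;0 0 0 0 0.4'|tail -2;  python3 -c "from h import *;plan(620,127,60,69.4)"
```

```text
t: 22.12
position: [637.8, -129.9, 85.1]
tcp_rot: [0.126, 0.695, -0.126, 0.696]
contact_force: [1.0, -0.4, -3.5]
finger_gap: 0.651
contact_force: [0.5, -0.1, -5.0]
finger_gap: 0.646
t 22.5 pos [ 636.5 -129.4   80.9] jawdeg 69.5 tilt 0.13 gap 0.646 F [ 0.5 -0.1 -5. ] q7 1.53
  spin 0.1 then d [  21.   234.2 -105.6]
```

```bash
python3 -m inch '0 11 -5 0 0.4;0 26 -12 0 0.4;0 33 -15 0 0.4;0 33 -15 0 0.4;0 33 -15 0 0.4'|tail -2;python3 -m inch '0 33 -15 0 0.4;0 33 -15 0 0.4;0 22 -10 0 0.4;0 10 -4 0 0.4;0 0 0 0 0.4'|tail -2;python3 -m inch '10 0 0 0 0.4;10 0 0 0 0.4;0 0 0 0 0.4;0 0 0 0 0.4;0 0 0 0 0.4'|tail -2
python3 - <<'E'
from w import *
X,F=wrist("w6")
q=blob(X,F,(619,127),100,-5,13,True);print("tray",len(q),rect(q[:,:2]))
q=blob(X,F,(619,127),100,80,110);print("box",len(q),rect(q[:,:2]),np.median(q[:,2]))
plan(620,127,17,69.4)
E
```

```text
contact_force: [1.7, 0.9, -4.2]
finger_gap: 0.649
contact_force: [-0.5, 0.2, -4.6]
finger_gap: 0.648
contact_force: [0.1, -1.0, -3.6]
finger_gap: 0.652
tray 3416 (array([566. , 147.2]), array([79.8, 18.9]), 68.9)
box 30963 (array([606.6, 129.8]), array([88.9, 82.9]), -20.4) 96.35247565388751
t 23.8 pos [620.1 125.8  62.4] jawdeg 69.5 tilt 0.02 gap 0.644 F [ 0.1  0.2 -4.3] q7 1.10
  spin 0.1 then d [45.4  1.1 -0.5]
```

View pics/w6.png

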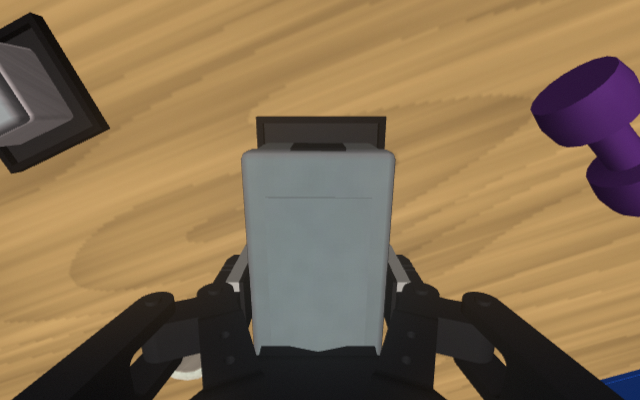

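```bash
python3 -m inch '10 0 0 0 0.4;18 0 1 0 0.4;12 0 0 0 0.4;4 0 0 0 0.4;2 0 0 0 0.4'|tail -2;python3 -m inch '0 0 0 0 0.4;0 0 0 0 0.4;0 0 0 0 0.4;0 0 0 0 0.4;0 0 0 0 0.4'|sed -n '2p;4p';python3 -m inch '1 0 0 0 0.4;0 0 0 0 0.4;0 0 0 0 0.4;0 0 0 0 0.4;0 0 0 0 0.4'|sed -n '2p;4p'
```

```text
contact_force: [-0.9, -0.1, -4.0]
finger_gap: 0.645
position: [621.1, 126.5, 16.9]
contact_force: [0.3, -0.5, -4.0]
position: [620.8, 126.3, 15.3]
contact_force: [0.4, 0.0, -3.8]
```

```bash
python3 -m inch '1 0 0 0 0.4;0 0 0 0 0.4;0 0 0 0 0.4;0 0 0 0 0.4;0 0 0 0 0.4'|sed -n '2p;4p'
```

```text
position: [620.7, 126.4, 14.3]
contact_force: [-0.2, 0.1, -4.6]
```

```bash
python3 -m inch '1 0 0 0 0.4;0 0 0 0 0.4;0 0 0 0 0.4;0 0 0 0 0.4;0 0 0 0 0.4'|sed -n '2p;4p'; python3 -m inch '0.5 0 0 0 0.4;0 0 0 0 0.4;0 0 0 0 0.4;0 0 0 0 0.4;0 0 0 0 0.4'|sed -n '2p;4p'
```

```text
position: [620.9, 126.4, 13.5]
contact_force: [-1.0, -0.2, -0.8]
position: [620.9, 126.4, 13.4]
contact_force: [-3.1, -1.2, 5.0]
```

```bash
python3 -m inch '0 0 0 0 1;0 0 0 0 1;0 0 0 0 1;0 0 0 0 1;0 0 0 0 1'|tail -2;python3 -m inch '-10 0 0 0 1;-25 0 0 0 1;-35 0 0 0 1;-40 0 0 0 1;-30 0 0 0 1'|tail -2;python3 -m inch '-30 0 0 0 1;0 0 0 0 1;0 0 0 0 1;0 0 0 0 1;0 0 0 0 1'|tail -2;python3 - <<'E'
from w import *
X,F=wrist()
q=blob(X,F,(619,127),95,36,60); print("long in tray",len(q),rect(q[:,:2]),np.median(q[:,2]))
q=blob(X,F,(619,127),100,-5,13,True);print("tray",len(q),rect(q[:,:2]))
plan(501.5,398,180)
E
```

```text
contact_force: [0.5, 0.4, 0.6]
finger_gap: 1.001
contact_force: [0.2, -0.4, 0.6]
finger_gap: 0.999
contact_force: [-0.8, -0.3, -0.4]
finger_gap: 1.001
long in tray 6990 (array([619.1, 126.4]), array([112.4,  56.1]), -20.6) 47.74083249190268
tray 2722 (array([619.4, 126.9]), array([132.2,  79.5]), -20.5)
t 27.6 pos [620.  126.3 181.5] jawdeg 69.5 tilt 0.13 gap 0.997 F [ 1.1 -0.5 -0.6] q7 1.06
  spin 0.0 then d [   1.6  213.2 -206. ]
```

Long box is seated. Next the jar; I'll stop a little short of it and measure.

```bash
python3 -m inch '0 12 -12 0 1;0 24 -24 0 1;0 24 -24 0 1;0 24 -24 0 1;0 24 -24 0 1'|tail -2;python3 -m inch '0 24 -24 0 1;0 24 -24 0 1;0 24 -22 0 1;0 15 -14 0 1;0 8 -6 0 1'|tail -2;python3 -m inch '0 0 0 0 1;0 0 0 0 1;0 0 0 0 1;0 0 0 0 1;0 0 0 0 1'|tail -2;python3 - <<'E'
from w import *
X,F=wrist("w7")
q=blob(X,F,(501.5,398),45,76,98); print("jar",len(q),rect(q[:,:2]),cv2.minEnclosingCircle(q[:,:2].astype(np.float32)),np.median(q[:,2]))
q=blob(X,F,(501.5,398),55,36,54); print("round",len(q),rect(q[:,:2]),cv2.minEnclosingCircle(q[:,:2].astype(np.float32)),np.median(q[:,2]))
plan(501.5,398,50)
E
```

```text
contact_force: [0.2, -0.3, 0.0]
finger_gap: 1.003
contact_force: [0.7, -0.6, 0.5]
finger_gap: 1.0
contact_force: [1.2, 0.1, 0.2]
finger_gap: 1.001
jar 2712 (array([502. , 397.8]), array([47.1, 46.7]), -19.1) ((502.2498779296875, 397.68890380859375), 24.07710838317871) 86.79023698140033
round 1051 (array([494.4, 399.8]), array([63. , 46.2]), 78.4) ((502.5320129394531, 398.21795654296875), 31.681201934814453) 44.50664110472899
t 28.9 pos [507.  384.5 182.9] jawdeg 69.4 tilt 0.02 gap 1.004 F [-0.2 -0.1  0.1] q7 0.58
  spin 0.0 then d [132.9  10.7 -10. ]
```

View pics/w7.png

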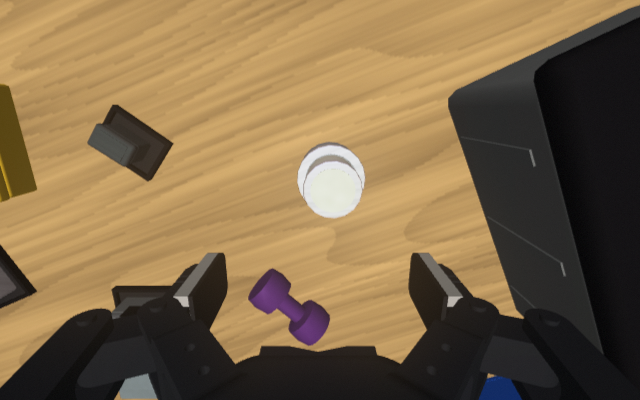

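```bash
python3 -m inch '0 5 -5 0 1;15 5 -5 0 1;35 0 0 0 1;35 0 0 0 1;25 0 0 0 1'|tail -2;python3 -m inch '15 0 0 0 1;5 0 0 0 1;0 0 0 0 1;0 0 0 0 1;0 0 0 0 0.3' 40|sed -n '2p;4,5p';python3 -m inch '0 0 0 0 0.3;0 0 0 0 0.3;0 0 0 0 0.3;0 0 0 0 0.3;0 0 0 0 0.3'; python3 -c "from h import *;plan(502,397.7,51)"
```

```text
contact_force: [-0.1, 0.6, -0.1]
finger_gap: 1.002
position: [501.2, 399.4, 54.5]
contact_force: [-0.3, -0.2, -0.2]
finger_gap: 0.882
t: 30.18
position: [500.9, 399.2, 54.1]
tcp_rot: [0.126, 0.696, -0.125, 0.696]
contact_force: [-0.2, -0.9, 6.1]
finger_gap: 0.552
t 30.2 pos [500.9 399.2  54.1] jawdeg 69.5 tilt 0.11 gap 0.552 F [-0.2 -0.9  6.1] q7 0.59
  spin 0.0 then d [ 3.1 -1.   1.5]
```

```bash
python3 -m inch '-4 0 0 0 0.3;-15 0 0 0 0.3;-30 0 0 0 0.3;-30 0 0 0 0.3;-20 0 0 0 0.3'|tail -2;python3 -m inch '0 0 0 7 0.3;0 0 0 7 0.3;0 0 0 7 0.3;0 0 0 7 0.3;0 0 0 7 0.3'|tail -2;python3 -m inch '0 0 0 7 0.3;0 0 0 7 0.3;0 0 0 7 0.3;0 0 0 7 0.3;0 0 0 6.5 0.3'|tail -2;python3 - <<'E'
from h import *
for n in("top","scene"):
    X=cloud(dict(np.load(n+"0.npz")))
    for zl,zh in((20,60),(60,120),(120,300)):
        q=X[(X[...,2]>zl)&(X[...,2]<zh)]; d=np.hypot(q[:,0]-523,q[:,1]+391); o=np.argsort(d)[[3,20]]; print(n,zl,q[o].round(),d[o].round())
plan(523,-391,100,0)
E
```

```text
contact_force: [1.1, 0.6, -1.4]
finger_gap: 0.552
contact_force: [-0.2, 0.4, -0.9]
finger_gap: 0.55
contact_force: [-0.3, 0.8, -1.0]
finger_gap: 0.553
top 20 [[ 594. -306.   57.]
 [ 591. -298.   56.]] [111. 115.]
top 60 [[ 440. -484.  100.]
 [ 435. -484.  107.]] [125. 128.]
top 120 [[ 466. -517.  121.]
 [ 470. -521.  127.]] [139. 140.]
scene 20 [[ 587. -302.   53.]
 [ 589. -297.   55.]] [110. 115.]
scene 60 [[ 441. -485.  106.]
 [ 442. -493.  107.]] [125. 130.]
scene 120 [[ 466. -519.  131.]
 [ 459. -517.  125.]] [140. 141.]
t 31.4 pos [500.2 398.5 151.9] jawdeg -0.3 tilt 0.02 gap 0.553 F [-0.3  0.8 -1. ] q7 -0.59
  spin -0.3 then d [ 52.   22.9 789.5]
```

```bash
python3 -m inch '0 0 15 0 0.3;0 1 28 0 0.3;0 1 36 0 0.3;0 1 36 0 0.3;0 1 36 0 0.3'|tail -1;python3 -m inch '0 1 36 0 0.3;0 1 36 0 0.3;0 1 36 0 0.3;0 1 36 0 0.3;0 1 36 0 0.3'|tail -1;python3 -m inch '0 1 36 0 0.3;0 1 36 0 0.3;0 1 36 0 0.3;0 1 36 0 0.3;0 1 36 0 0.3'|tail -1;python3 -m inch '0 1 36 0 0.3;0 1 36 0 0.3;0 1 36 0 0.3;0 1 36 0 0.3;0 1 36 0 0.3'|tail -1;python3 -m inch '0 1 36 0 0.3;0 1 30 0 0.3;0 1 18 0 0.3;0 0 8 0 0.3;0 0 0 0 0.3';python3 -c "from h import *;plan(523,-391,100,0)"
```

```text
finger_gap: 0.549
finger_gap: 0.55
finger_gap: 0.549
finger_gap: 0.555
t: 33.52
position: [521.3, -386.6, 151.8]
tcp_rot: [-0.5, -0.5, 0.501, -0.5]
contact_force: [-0.2, 0.8, -1.7]
finger_gap: 0.551
t 33.5 pos [ 521.3 -386.6  151.8] jawdeg -0.1 tilt 0.06 gap 0.551 F [-0.2  0.8 -1.7] q7 0.87
  spin -0.1 then d [51.8  1.7  4.4]
```

```bash
python3 -m inch '15 1 3 0 0.3;30 1 0 0 0.3;25 0 0 0 0.3;10 0 0 0 0.3;0 0 0 0 0.3'|tail -1; python3 -m inch '0 0 0 0 0.3;0 0 0 0 0.3;0 0 0 0 0.3;0 0 0 0 0.3;0 0 0 0 0.3'|tail -1;python3 - <<'E'
from w import *
X,F=wrist("w8")
q=blob(X,F,(523,-391),60,-5,13,True);print("tray",len(q),rect(q[:,:2]),cv2.minEnclosingCircle(q[:,:2].astype(np.float32)))
q=blob(X,F,(523,-391),60,90,116);print("jar",len(q),rect(q[:,:2]),np.median(q[:,2]))
plan(523,-390,13,0)
E
```

```text
finger_gap: 0.553
finger_gap: 0.55
tray 4075 (array([ 523. , -383.1]), array([70.5, 51.7]), 3.2) ((523.7760620117188, -392.3769836425781), 35.565269470214844)
jar 12670 (array([ 523.5, -383.5]), array([61.1, 53.9]), -36.3) 105.37259206622582
t 34.4 pos [ 525.2 -387.6   72.6] jawdeg 0.0 tilt 0.06 gap 0.548 F [-0.6 -0.4 -1.2] q7 0.91
  spin 0.0 then d [59.6 -2.3  2.4]
```

View pics/w8.png

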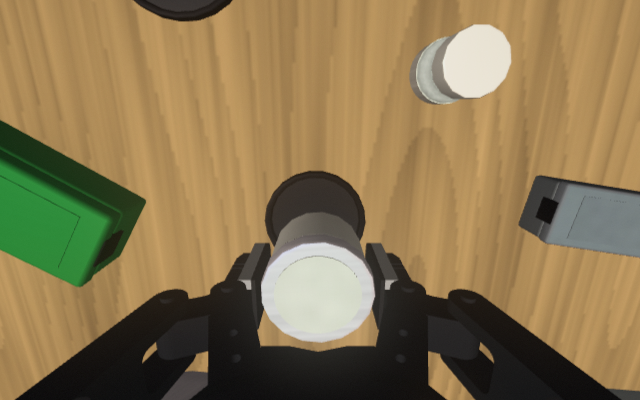

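```bash
python3 -m inch '10 -2 2.5 0 0.3;20 0 0 0 0.3;18 0 0 0 0.3;7 0 0 0 0.3;2 0 0 0 0.3'|tail -1;python3 -m inch '0 0 0 0 0.3;0 0 0 0 0.3;0 0 0 0 0.3;0 0 0 0 0.3;0 0 0 0 0.3'|sed -n '2p;4p';python3 -m inch '1 0 0 0 0.3;0 0 0 0 0.3;0 0 0 0 0.3;0 0 0 0 0.3;0 0 0 0 0.3'|sed -n '2p;4p'
```

```text
finger_gap: 0.554
position: [523.1, -390.0, 15.3]
contact_force: [-0.3, 0.0, -0.5]
position: [522.9, -389.9, 13.9]
contact_force: [0.5, 0.8, -1.9]
```

```bash
python3 -m inch '1 0 0 0 0.3;0 0 0 0 0.3;0 0 0 0 0.3;0 0 0 0 0.3;0 0 0 0 0.3'|sed -n '2p;4p'
```

```text
position: [522.9, -389.9, 13.1]
contact_force: [-1.6, 1.6, 6.3]
```

```bash
python3 -m inch '0 0 0 0 1;0 0 0 0 1;0 0 0 0 1;0 0 0 0 1;0 0 0 0 1'|tail -1;python3 -m inch '-10 0 0 0 1;-25 0 0 0 1;-35 0 0 0 1;-40 0 0 0 1;-30 0 0 0 1'|tail -1;python3 -m inch '-15 0 0 0 1;0 0 0 0 1;0 0 0 0 1;0 0 0 0 1;0 0 0 0 1'|tail -1;python3 - <<'E'
from w import *
X,F=wrist()
q=blob(X,F,(523,-391),45,36,60); print("jar in tray",len(q),rect(q[:,:2]),cv2.minEnclosingCircle(q[:,:2].astype(np.float32)),np.median(q[:,2]))
q=blob(X,F,(523,-391),60,-5,13,True);print("tray",len(q),rect(q[:,:2]),cv2.minEnclosingCircle(q[:,:2].astype(np.float32)))
plan(502.5,390,160,0)
E
```

```text
finger_gap: 1.0
finger_gap: 0.999
finger_gap: 1.0
jar in tray 2203 (array([ 522.9, -391.6]), array([47.1, 46.9]), 30.2) ((523.0007934570312, -391.6460876464844), 23.92146873474121) 45.90995553300384
tray 1402 (array([ 524., -389.]), array([70.4, 63.1]), -2.5) ((523.6641235351562, -392.5697326660156), 35.43971633911133)
t 37.4 pos [ 522.4 -389.3  166.6] jawdeg 0.0 tilt 0.12 gap 1.000 F [-0.   0.   0.4] q7 0.87
  spin 0.0 then d [   7.4  -19.9 -779.3]
```

Jar is seated. Going back for the round tin.

```bash
python3 -m inch '0 0 -15 0 1;0 -1 -28 0 1;0 -1 -36 0 1;0 -1 -36 0 1;0 -1 -36 0 1'|tail -1;python3 -m inch '0 -1 -36 0 1;0 -1 -36 0 1;0 -1 -36 0 1;0 -1 -36 0 1;0 -1 -36 0 1'|tail -1;python3 -m inch '0 -1 -36 0 1;0 -1 -36 0 1;0 -1 -36 0 1;0 -1 -36 0 1;0 -1 -36 0 1'|tail -1;python3 -m inch '0 -1 -36 0 1;0 -1 -36 0 1;0 -1 -36 0 1;0 -1 -36 0 1;0 -1 -36 0 1'|tail -1;python3 -m inch '0 -1 -36 0 1;0 0 -30 0 1;0 0 -18 0 1;0 0 0 0 1;0 0 0 0 1'|tail -1;python3 - <<'E'
from w import *
X,F=wrist()
q=blob(X,F,(502,398),50,36,54); print("round",len(q),rect(q[:,:2]),cv2.minEnclosingCircle(q[:,:2].astype(np.float32)),np.median(q[:,2]))
plan(502.3,398,8,0)
E
```

```text
finger_gap: 1.002
finger_gap: 1.001
finger_gap: 1.001
finger_gap: 0.998
finger_gap: 1.001
round 4034 (array([502.5, 398.4]), array([62.9, 62.5]), 10.0) ((502.36004638671875, 398.0010681152344), 31.968372344970703) 44.88968556684121
t 39.5 pos [502.3 384.1 166.8] jawdeg 0.0 tilt 0.12 gap 0.999 F [ 0.2 -0.8  0.6] q7 -0.56
  spin 0.0 then d [ 1.588e+02  1.000e-01 -1.420e+01]
```

```bash
python3 -m inch '15 0 -6 0 1;30 0 -6 0 1;20 0 0 0 1;10 0 0 0 1;0 0 0 0 1'|tail -1;python3 -c "from h import *;plan(502.4,398.2,6,0)"
```

```text
finger_gap: 0.998
t 39.9 pos [501.3 395.   89.8] jawdeg -0.0 tilt 0.28 gap 0.998 F [-0.4  0.6 -0.6] q7 -0.55
  spin -0.0 then d [83.8  1.4 -3.6]
```

```bash
python3 -m inch '15 0 -2 0 1;30 0 0 0 1;25 0 0 0 1;12 0 0 0 1;4 0 0 0 1'|tail -1;python3 -m inch '0 0 0 0 1;0 0 0 0 1;0 0 0 0 0.5;0 0 0 0 0.5;0 0 0 0 0.5' 60|sed -n '2p;4,5p';python3 -m inch '0 0 0 0 0.5;0 0 0 0 0.5;0 0 0 0 0.5;0 0 0 0 0.5;0 0 0 0 0.5'; python3 -c "from h import *;plan(502.4,398.2,6)"
```

```text
finger_gap: 1.002
position: [503.2, 399.9, 8.7]
contact_force: [-1.4, -1.6, 7.2]
finger_gap: 0.734
t: 41.17
position: [503.2, 399.9, 8.7]
tcp_rot: [0.501, 0.5, -0.499, 0.5]
contact_force: [-1.8, -1.0, 7.2]
finger_gap: 0.73
t 41.2 pos [503.2 399.9   8.7] jawdeg 0.0 tilt 0.14 gap 0.730 F [-1.8 -1.   7.2] q7 -0.51
  spin 0.0 then d [ 2.7 -0.8  1.7]
```

```bash
python3 -m inch '-4 0 0 0 0.5;-15 0 0 0 0.5;-30 0 0 0 0.5;-35 0 0 0 0.5;-20 0 0 0 0.5'|tail -2;python3 -m inch '0 0 0 0 0.5;0 0 0 0 0.5;0 0 0 0 0.5;0 0 0 0 0.5;0 0 0 0 0.5'|tail -2;python3 -c "from h import *;plan(444,-218,70)"
```

```text
contact_force: [0.7, 0.3, -2.6]
finger_gap: 0.739
contact_force: [-0.6, -0.4, -4.4]
finger_gap: 0.735
t 42.0 pos [501.5 398.5 109.2] jawdeg 0.0 tilt 0.16 gap 0.735 F [-0.6 -0.4 -4.4] q7 -0.56
  spin 0.0 then d [ 40.6 -57.9 616.4]
```

```bash
python3 -m inch '0 -1 12 0 0.5;0 -2 24 0 0.5;0 -3 34 0 0.5;0 -3 34 0 0.5;0 -3 34 0 0.5'|tail -1;python3 -m inch '0 -3 34 0 0.5;0 -3 34 0 0.5;0 -3 34 0 0.5;0 -3 34 0 0.5;0 -3 34 0 0.5'|tail -1;python3 -m inch '0 -3 34 0 0.5;0 -3 34 0 0.5;0 -3 34 0 0.5;0 -3 34 0 0.5;0 -3 34 0 0.5'|tail -1;python3 -m inch '0 -3 34 0 0.5;0 -3 34 0 0.5;0 -3 34 0 0.5;0 -3 22 0 0.5;0 -2 12 0 0.5'|tail -1;python3 -m inch '15 0 0 0 0.5;15 0 0 0 0.5;8 0 0 0 0.5;0 0 0 0 0.5;0 0 0 0 0.5'|tail -1;python3 - <<'E'
from w import *
X,F=wrist("w9")
q=blob(X,F,(444,-219),70,-5,13,True);print("tray",len(q),rect(q[:,:2]),cv2.minEnclosingCircle(q[:,:2].astype(np.float32)))
q=blob(X,F,(444,-219),70,80,120);print("tin",len(q),rect(q[:,:2]),np.median(q[:,2]))
plan(444,-218,15,0)
E
```

```text
finger_gap: 0.734
finger_gap: 0.732
finger_gap: 0.734
finger_gap: 0.734
finger_gap: 0.733
tray 4508 (array([ 443.4, -203.8]), array([87.1, 54.3]), 3.6) ((444.492431640625, -219.62765502929688), 43.73030090332031)
tin 21375 (array([ 449. , -211.1]), array([73.8, 66.2]), 37.0) 108.66659012802596
t 44.1 pos [ 446.7 -215.1   73.2] jawdeg 0.0 tilt 0.01 gap 0.735 F [-0.4 -1.8 -3.3] q7 0.58
  spin 0.0 then d [58.2 -2.7  2.9]
```

View pics/w9.png

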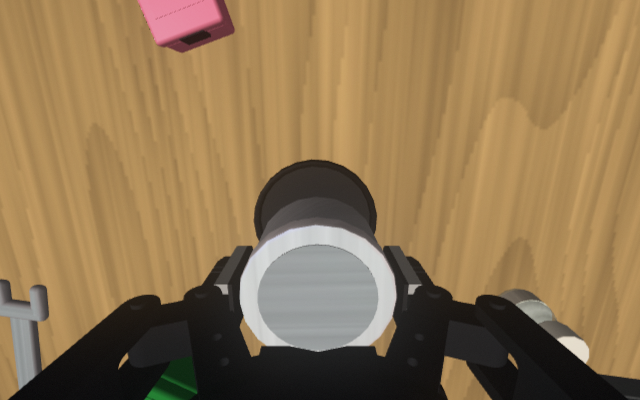

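Tin is held level above the big round tray (centre at about (316,215)). The green box (165,380) and white jar (545,330) are clear of it. Lowering now.

```bash
python3 -m inch '10 -2.5 3 0 0.5;20 0 0 0 0.5;18 0 0 0 0.5;8 0 0 0 0.5;2 0 0 0 0.5'|tail -1;python3 -m inch '0 0 0 0 0.5;0 0 0 0 0.5;0 0 0 0 0.5;0 0 0 0 0.5;0 0 0 0 0.5'|sed -n '2p;4p';python3 -m inch '1 0 0 0 0.5;0 0 0 0 0.5;0 0 0 0 0.5;0 0 0 0 0.5;0 0 0 0 0.5'|sed -n '2p;4p'
```

```text
finger_gap: 0.736
position: [444.7, -217.9, 15.4]
contact_force: [-0.2, 0.0, -3.8]
position: [444.2, -217.9, 13.8]
contact_force: [-0.6, -0.4, -5.0]
```

```bash
python3 -m inch '1 0 0 0 0.5;0 0 0 0 0.5;0 0 0 0 0.5;0 0 0 0 0.5;0 0 0 0 0.5'|sed -n '2p;4p'
```

```text
position: [444.2, -217.9, 12.8]
contact_force: [-0.1, -0.2, -2.9]
```

```bash
python3 -m inch '1 0 0 0 0.5;0 0 0 0 0.5;0 0 0 0 0.5;0 0 0 0 0.5;0 0 0 0 0.5'|sed -n '2p;4p'
```

```text
position: [444.2, -217.9, 11.8]
contact_force: [-0.5, -0.5, -4.3]
```

```bash
python3 -m inch '1 0 0 0 0.5;0 0 0 0 0.5;0 0 0 0 0.5;0 0 0 0 0.5;0 0 0 0 0.5'|sed -n '2p;4p'
```

```text
position: [444.3, -217.9, 11.6]
contact_force: [-5.8, 3.3, 14.5]
```

Seated. Releasing, lifting clear and checking all five.

```bash
python3 -m inch '0 0 0 0 1;0 0 0 0 1;0 0 0 0 1;0 0 0 0 1;0 0 0 0 1'|tail -1;python3 -m inch '-10 0 0 0 1;-25 0 0 0 1;-35 0 0 0 1;-40 0 0 0 1;-40 0 0 0 1'|tail -1;python3 -m inch '-30 0 0 0 1;-30 0 0 0 1;0 0 0 0 1;0 0 0 0 1;0 0 0 0 1'|tail -3;python3 - <<'E'
from w import *
X,F=wrist()
q=blob(X,F,(444,-219),50,36,60); print("round wrist",rect(q[:,:2]),np.median(q[:,2]))
q=blob(X,F,(444,-219),60,-5,13,True);print("tray wrist",cv2.minEnclosingCircle(q[:,:2].astype(np.float32)))
c=capture("scene"); X=cloud(c);F=c["frame"]; cv2.imwrite("pics/end.png",F[:,:,::-1])
for k,ce,h in(("small",(404,219.5),34),("square",(483.5,-15.5),42),("long",(619.5,127),44),("jar",(523,-391.5),42),("round",(444,-219),44)):
    try:
        q=blob(X,F,ce,75,h-6,h+12); print(k,len(q),rect(q[:,:2]),np.median(q[:,2]).round(1))
    except Exception as e: print(k,e)
plan()
E
```

```text
finger_gap: 1.002
finger_gap: 0.999
tcp_rot: [0.5, 0.5, -0.5, 0.5]
contact_force: [-0.2, 0.7, -0.3]
finger_gap: 1.002
round wrist (array([ 444.3, -219.5]), array([62.8, 62.4]), -62.1) 47.886031173719026
tray wrist ((444.1692199707031, -220.39501953125), 43.47702407836914)
small 83 (array([403.1, 216.9]), array([39. , 25.5]), 33.5) 35.7
square 236 (array([483.2, -15.7]), array([46.4, 46.2]), -86.4) 44.0
long 690 (array([617.9, 127. ]), array([114.5,  57.1]), -20.3) 46.3
jar 298 (array([ 523.4, -391.6]), array([46.9, 45.2]), 52.5) 44.0
round 399 (array([ 444.9, -219. ]), array([62.6, 62.4]), 29.5) 46.1
t 48.0 pos [ 443.5 -217.7  219.8] jawdeg 0.0 tilt 0.11 gap 0.997 F [ 0.5 -0.2 -0.3] q7 0.37
```

View pics/end.png

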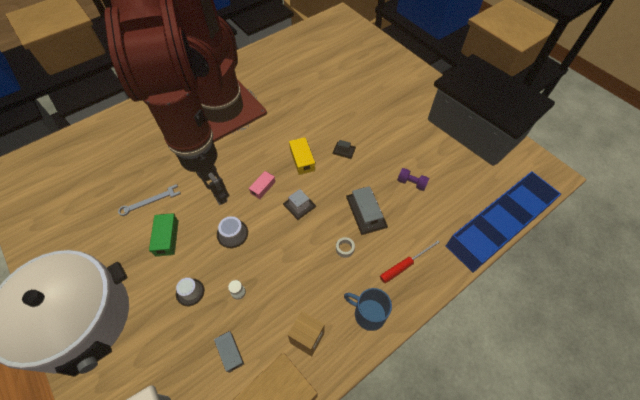

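The picture shows all five tins in their own trays: round (231,231), jar (188,291), square (299,204), long (367,210) and small (344,149). The arm is clear of them all.

```bash
python3 -c "from rig import sign_off;print(sign_off())"
```

```text
the job is handed in; nothing more can be done
None
```

I took both stacks apart and set all five tins into their own trays. I lowered each one until the force reading showed it touching the floor, then let go. The job was handed in at about 48 s of the 128 s allowed, with the arm lifted clear.

In the last wrist-camera checks, every tin was within about 2 mm of its tray's centre. Each top stood 3 to 4 mm above the tin's own height, which puts it flat on the 3 mm floor.

The scene camera read heights about 1.5 to 2 mm lower than the wrist camera. It also put the small tin about 3 mm from its tray's centre. Both differences are within the calibration error and the 14 mm tolerance. No check failed. Tilt was judged only from the tops' heights and the pictures, and sign-off gave no verdict.

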